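# Hold the chest lid at its balance point for fitting the stay

### The arm

A 7-joint arm with a two-finger parallel gripper is mounted at the origin on the work surface. World frame = base frame: x ahead of the robot, y to its left, z up, the work surface at z = 0. Lengths are in mm, angles in rad, forces in N, time in s.
With the tool pointing down it reaches from about 400 to 925 mm from the base axis. Payload 4.1 kg.
Tool frame: the origin (TCP) lies midway between the tips of the shut fingers; the grasp point (between the pads) lies 19 mm behind it; z points along the fingers, x is the direction in which the jaws open and shut, and the axes are right-handed (so a half turn about z gives the same grasp; the last joint's range is limited). The gripper opens to 85 mm and grips with 20 to 120 N. Pads are 22 mm wide; open, the fingers measure 114 mm over their backs; the gripper's body (76 mm by 85 mm) begins 54 mm behind the grasp point. The pads swing forward as they close: fully open they stand 13 mm farther back than shut.
Start: joints at [-1.412, 0.398, 0.045, 1.537, -0.019, 1.207, -0.051], TCP at [165.697, 628.56, 231.347] pointing down, gripper open.
Joint ranges: [-2.82, 2.82], [-0.49, 2.23], [-1.37, 1.46], [0, 2.46], [-1.36, 4.5], [0.23, 2], [-2.94, 2.94]. Speed limits (rad/s): [2.57, 2.57, 3.14, 3.14, 3.14, 3.14, 3.14].

### API

Orientations are given as a 3x3 rotation matrix whose columns are the frame's x, y, z axes.
In Python, from bench import observe, snapshot, sign_off gives the robot as it stands.
- The arm moves only by the tool apply_moves, never from a script. Its arguments are lists of equal length, an entry for each row: "travel": the shift along the tool's x, y, z in mm, a list of three; "turn": the turn about the tool's z in degrees; "fingers": the finger opening in mm, from 0 to 85.4. In form: {"travel": [[dx, dy, dz], ...], "turn": [turn, ...], "fingers": [fingers, ...]}. A call has 1 to 5 rows; each row shifts and turns the pose as measured when the row begins, along the tool's axes as they then stand; what a row does not reach is not made up. A row lasts 1/10 s, in which the tool goes at most 50 mm and 8.59 degrees, less where a joint would pass 70% of its speed; a pose out of reach is approached as far as the arm can. A call is refused whole if a number of a shift passes 50 or a number of a turn 8.59, either way. A call with a gripper value outside its range is refused whole. The fingers move at their own pace and stop on an object; the grip force is fixed at half the most. Time passes only in rows, so rows that do not move let the fingers close. It gives the time, the measured TCP pose, the force and the opening at its end, in the units of the state.
- observe(): the state, without advancing time (a new reading comes with each control period).
- snapshot(name): name is "scene" or "top" or "wrist"; returns a dict with "image" (400x640x3 uint8, red, green, blue), "fx", "fy", "cx", "cy" (pixels), "dist" ([k1, k2, p1, p2, k3] as OpenCV has them; the pictures are not rectified), "R" (3x3) and "t" (3): a world point X has camera coordinates R X + t. Camera axes: x right, y down, z forward; pixel columns grow to the right and rows downward; lengths in mm; the calibration is good to about 2 mm. A picture is of the moment at which its call begins. There is no depth.
- sign_off(): hands the job in, once; it reports no verdict.
The state is a dict: "clock": time; "joints": joint angles; "qd": joint speeds; "effort": joint torques, N m; "tcp_pos": TCP position; "ee_rot": TCP orientation; "ft_force": force on the tool from outside, world axes, zero at the start; "wrist_torque": the same for the moment, N m; "opening": opening from 0.0 (shut) to 1.0 (fully open).
Only numpy, scipy, OpenCV 4.12 (cv2) and the standard library are available. Lean on these libraries where they do the work, as an engineer would, in place of code of your own. Each camera call takes 0.05 s, during which the arm holds its last target. There are 200 camera calls.

### The job

I am about to screw the lid stay to the red parts chest: first turn the blue sleeve of the stay to number 4 (the mark with four dots) and let go of it, while the lid is still shut. Then swing the lid up by the middle of its silver bar to its balance point, without letting it topple over backwards, and finish while still gripping the bar there, keeping the lid still so that it falls neither shut nor open. Leave the sleeve on 4, and do not disturb the paint tin, the carton or the jar.

Things in the scene. Friction and masses are not known exactly. Their poses are not given: they have to be found in the camera images.
- sleeve_grip (a point): Point on the upright axis of the blue ribbed sleeve, 62 mm above the counter, where to grip it from above. The sleeve is 40 mm in diameter (46 mm in its lowest 4 mm) and reaches from 36 to 80 mm above the counter; a steel pin 12 mm in diameter sticks up from its top, to 92 mm. Its yellow line, on top and side, is the pointer.
- sleeve (a joint): Turn of the sleeve in rad, growing clockwise seen from above: 0 at number 1, 0.4 at 2, 0.8 at 3, 1.2 at 4, 1.6 at 5, 2.0 at 6. Stops at -0.1 and 2.1. A sprung detent of about 0.15 N m clicks into each number, so it settles on the nearest when let go. It starts on 1, 2 or 3.
- chest: Red steel parts chest fixed to the counter, 160 mm (x) by 240 mm (y) by 90 mm high; origin at the centre of its underside, z up; its front (-x) faces the robot, turned by up to 0.3 rad. A cream upright cheek 56 mm wide stands beside each end of the hinge up to 165 mm above the counter, with a green upright mark above the hinge.
- lid_hinge (a point): Middle of the hinge line, along the chest's y, on the chest's far rim: 80 mm behind the chest's centre and 90 mm above the counter. Fixed; axes as the chest's.
- lid_angle (a joint): Opening angle of the lid in rad: 0 shut, growing as its near edge swings up and away from the robot; stop at 2.0. The lid starts shut. A hollow cap 160 x 240 x 45 mm, 0.35 to 0.7 kg, on a nearly frictionless hinge. Balance point: 1.195, centre of gravity straight above the hinge; it falls shut below, open above. There the yellow pointers on its ends stand upright, in line with the green marks.
- bar (a point): Centre of the lid's silver bar, 12 mm in diameter, parallel to the hinge (its y), turning with the lid. Arms at y = +-57 mm leave 106 mm of free bar and a 44 mm gap to the lid. Shut: 210 mm in front of the hinge line, 22.5 mm above it. At balance: 56 mm in front, 204 mm above. It can turn between the fingers, so a gripper may point down all the way.
- paint_tin: Bystander: paint tin with yellow band, 72 mm in diameter, 85 mm high, origin at its underside. Not to be disturbed.
- carton: Bystander: small cardboard carton, 60 by 50 by 40 mm high, origin at its underside. Not to be disturbed.
- jar: Bystander: glass jar with red lid, 62 mm in diameter, 86 mm high, origin at its underside. Not to be disturbed.
- stand: Round black stand fixed to the counter, 92 mm in diameter, 36 mm high, with a white face that carries six marks of one to six black dots around the sleeve; origin at the centre of its underside, z up. The marks are 0.4 rad apart, rising clockwise seen from above; its -x axis points half way between 3 and 4.
- lid: The red lid, a hollow cap 160 x 240 x 45 mm with the bar on its near edge; origin at the middle of the hinge line, y along the hinge; when shut its axes are the chest's, then they turn with it.
Things that resemble listed ones, but are neither listed nor needed, are in the scene too. What is shaped like the stand but green, orange or turquoise is not meant.

How it is judged (in metres and radians):
On the way, in this order (a step that is already met when the one before it is completed fails the run):
1. the sleeve is set to 4 and let go, with the lid still shut (value of joint sleeve between 1.1 and 1.3 rad and value of joint lid_angle below 0.1 rad and distance between the grasp point and sleeve_grip above 0.06 m), for 0.2 s.
2. the lid is at its balance point, gripped by the bar (value of joint lid_angle between 1.135 and 1.255 rad and contact force between the fingers and lid above 1 N and distance between the grasp point and bar below 0.035 m), for 0.3 s.
At the end, for the whole second after the job is handed in: The fingers grip the lid by its bar (more than 1 N, the grasp point within 35 mm of the bar's centre) and hold the lid still (under 0.1 rad/s) within 0.06 rad of its balance point (1.195 rad); the sleeve stands on 4 (within 0.1 rad of 1.2) (all of step 2 and velocity of joint lid_angle between -0.1 and 0.1 rad/s and value of joint sleeve between 1.1 and 1.3 rad); the arm keeps its last pose, push and grip.
It fails at once if the lid topples over backwards (value of joint lid_angle above 1.6 rad).
It fails at once if the paint tin is disturbed (distance of paint_tin from where it was at the start of the episode above 0.03 m).
It fails at once if the carton is disturbed (distance of carton from where it was at the start of the episode above 0.03 m).
It fails at once if the jar is disturbed (distance of jar from where it was at the start of the episode above 0.03 m).
It also fails if it takes over 48 s, if anything falls off the work surface, if the arm or the gripper's body presses on something with over 40 N, if the wrist force passes 120 N, or if a joint passes its speed limit or range.

## Working session

There is one attempt and no reset: what is moved stays moved. The work goes in short steps, Python scripts to look and compute and a tool call to move; the robot and the scene stay as the last step left them, time stands still between calls to the robot, and variables do not carry over. Pictures are saved under pics/ and viewed, about 8 in all and at most 12, crops included, and the job is handed in when it is done.

Besides the shell and the picture viewer there is one more tool, called after ">>>" by a JSON object that holds its "api" and its "payload". apply_moves: Moves the arm, as the interface text tells. Its arguments: {"type":"object","properties":{"travel":{"type":"array"},"turn":{"type":"array"},"fingers":{"type":"array"}},"required":["travel","turn","fingers"]}

```bash
mkdir -p pics
cat > h.py <<'E'
import numpy as np, cv2
from bench import observe, snapshot, sign_off
def snap(n,f):
    s=snapshot(n); cv2.imwrite('pics/'+f,cv2.cvtColor(np.asarray(s['image']),cv2.COLOR_RGB2BGR)); 
    s['K']=np.array([[s['fx'],0,s['cx']],[0,s['fy'],s['cy']],[0,0,1]]);s['R']=np.array(s['R']);s['t']=np.array(s['t']);s['d']=np.array(s['dist']);return s
def plane(s,uv,z):
    p=cv2.undistortPoints(np.array(uv,float).reshape(-1,1,2),s['K'],s['d']).reshape(-1,2)
    r=np.c_[p,np.ones(len(p))]@s['R']; c=-s['R'].T@s['t']
    return c+r*((z-c[2])/r[:,2])[:,None]
def proj(s,X):
    return cv2.projectPoints(np.array(X,float).reshape(-1,1,3),cv2.Rodrigues(s['R'])[0],s['t'],s['K'],s['d'])[0].reshape(-1,2)
E
python3 - <<'E'
from h import *
import pickle
o=observe();print({k:np.round(v,3) for k,v in o.items()})
a=snap('scene','s0.png');b=snap('top','t0.png')
pickle.dump((a,b),open('c.pkl','wb'))
for s in(a,b):print(-s['R'].T@s['t'],s['fx'],s['d'])
E
```

```text
{'clock': np.float64(0.0), 'joints': array([-1.412,  0.399,  0.045,  1.538, -0.019,  1.207, -0.051]), 'qd': array([ 0.001, -0.001, -0.001, -0.   , -0.002,  0.001,  0.   ]), 'effort': array([ 0.0000e+00, -4.7512e+01,  1.3650e+00, -2.5422e+01,  1.2000e-02,
        1.0000e-02, -0.0000e+00]), 'tcp_pos': array([165.535, 627.917, 230.253]), 'ee_rot': array([[ 0.255,  0.967, -0.   ],
       [ 0.967, -0.255, -0.002],
       [-0.002,  0.   , -1.   ]]), 'ft_force': array([ 0.101, -0.924, -0.332]), 'wrist_torque': array([ 0.01 , -0.029, -0.001]), 'opening': np.float64(1.002)}
[1041.69654903  474.76953081 1239.26811831] 520.3198629009618 [-0.07418034  0.          0.          0.          0.        ]
[ 438.83065625 -140.69790367 1098.22798936] 406.2688048292665 [0.01551234 0.         0.         0.         0.        ]
```

View pics/t0.png

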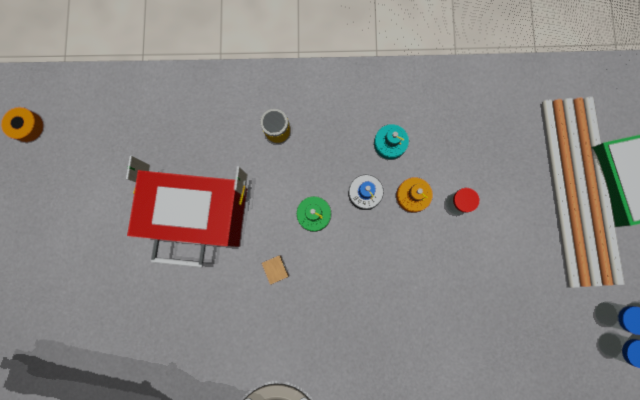

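View pics/s0.png

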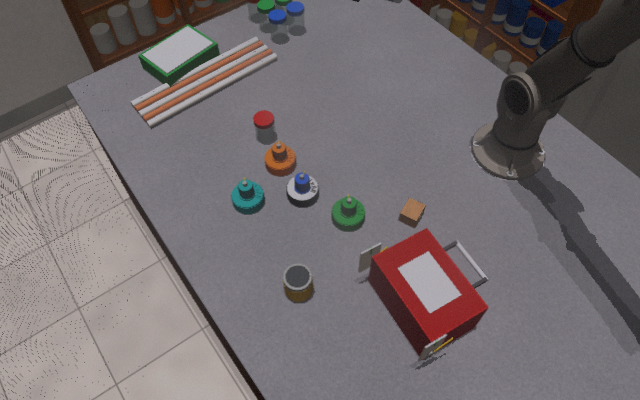

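The top view shows the blue sleeve on the white stand at (366,191), with green, turquoise and orange decoys around it. The chest is at about (183,208), its bar at about (180,262), the carton at (275,269), the tin at (275,125) and the jar at (466,200). Next I'll measure positions and zoom in on the stand.

Run:
```python
from h import *
import pickle
a,b=pickle.load(open('c.pkl','rb'))
def tri(ua,ub):
    P=[]
    for s,u in((a,ua),(b,ub)):
        P.append((np.c_[s['R'],s['t']],cv2.undistortPoints(np.array(u,float).reshape(1,1,2),s['K'],s['d']).reshape(2,1)))
    X=cv2.triangulatePoints(P[0][0],P[1][0],P[0][1],P[1][1]);return (X[:3]/X[3]).ravel()
def cents(s,lo,hi,amin=40):
    h=cv2.cvtColor(np.asarray(s['image']),cv2.COLOR_RGB2HSV);m=cv2.inRange(h,lo,hi)
    n,l,st,c=cv2.connectedComponentsWithStats(m)
    return [(c[i].round(1).tolist(),st[i].tolist()) for i in range(1,n) if st[i,4]>amin],l,st
for s in(a,b):
    print('blue',cents(s,(100,120,100),(125,255,255))[0]); print('white',cents(s,(0,0,190),(180,40,255))[0])
    r=cents(s,(0,180,60),(8,255,255),2500);print('red',r[0])
    m=np.zeros((400,640),np.uint8)
    i=1+np.argmax(r[2][1:,4]);m=(r[1]==i).astype(np.uint8)
    c=cv2.findContours(m,0,2)[0];c=max(c,key=cv2.contourArea);print(cv2.approxPolyDP(c,6,True).reshape(-1,2).tolist())
for n,p,z in(('green',(314,208),70),('turq',(394,138),70),('orange',(418,191),70),('jar',(466,200),86),('tin',(274,122),85),('carton',(274,269),40)):
    print(n,plane(b,[p],z).round())
I=np.asarray(b['image'])[:,:,::-1];A=np.asarray(a['image'])[:,:,::-1]
o=np.hstack([cv2.resize(I[165:225,335:397],(400,388),interpolation=2),cv2.resize(I[155:275,125:255],(400,388),interpolation=2)])
o2=np.hstack([cv2.resize(A[165:210,280:325],(400,210*400//210),interpolation=2)[:200*2],cv2.resize(A[225:365,355:495],(400,400),interpolation=2)])
cv2.imwrite('pics/z0.png',np.vstack([o[:,:],o2])[:, :800])
cv2.imwrite('pics/z0.png',cv2.resize(cv2.imread('pics/z0.png'),(600,590)))
```

```text
blue [([294.6, 6.5], [286, 1, 18, 12, 150]), ([276.7, 14.5], [268, 9, 18, 12, 162]), ([301.4, 178.7], [295, 173, 14, 11, 95])]
white []
red []
[[401, 295], [431, 340], [486, 307], [471, 296], [464, 313], [453, 313], [454, 301], [451, 317], [449, 304], [427, 316], [418, 301], [404, 300], [409, 293]]
blue [([366.0, 189.0], [358, 182, 17, 16, 156]), ([632.0, 319.7], [623, 306, 17, 29, 398]), ([634.0, 353.1], [627, 340, 13, 28, 282])]
white []
red [([182.7, 208.4], [128, 170, 108, 76, 4269])]
[[138, 171], [129, 235], [228, 244], [233, 181]]
green [[ 549. -102.   70.]]
turq [[ 729. -312.   70.]]
orange [[ 589. -368.   70.]]
jar [[ 562. -482.   86.]]
tin [[773.  -2.  85.]]
carton [[397.   3.  40.]]
```

View pics/z0.png

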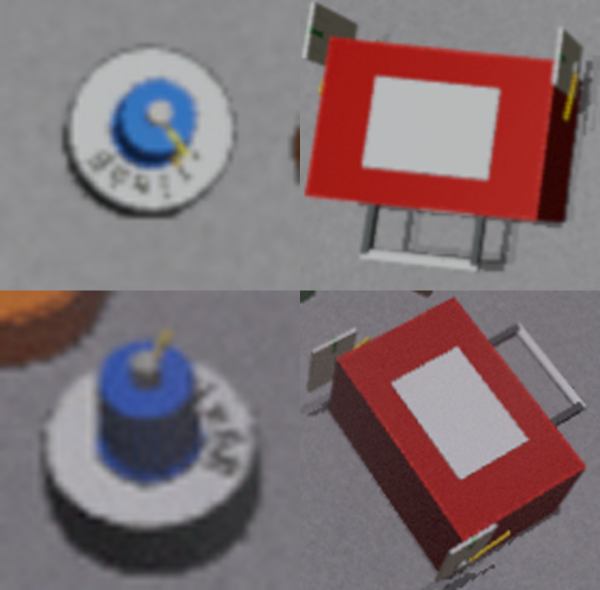

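The zoomed crops show the pointer at mark 2 or nearby, and mark 4 just left of straight down. Now I'll work out the positions.

Run:
```python
from h import *
import pickle
a,b=pickle.load(open('c.pkl','rb'))
def show(n,x):print(n,np.round(x,1).tolist())
show('pin top/scene',[plane(b,[(368.1,188)],92)[0],plane(a,[(302,176)],92)[0]])
show('face',plane(b,[(366.4,191.9)],36)); show('blue',[plane(b,[(366.7,189)],76)[0]])
show('marks1-6',plane(b,[(335+u/300*62,165+v/290.5*60) for u,v in((197,153),(182,167),(163,188),(140,188),(117,175),(97,157))],36))
show('pointer outer top',plane(b,[(335+180/300*62,165+150/290.5*60)],80))
show('bar top',plane(b,[(151.9,259.1),(202.1,264.3)],112.5));show('bar scene',plane(a,[(456.7,242.5),(487,278.5)],112.5))
q=plane(b,[(138,170.7),(128,235.6),(228.1,245.9),(234.6,179.8)],135);show('lid',q)
for s,e in((q[1],q[2]),(q[0],q[3])):d=e-s;print(np.linalg.norm(d),np.arctan2(d[0],-d[1]))
c=q.mean(0);print('lid ctr',c)
```

```text
pin top/scene [[595.0, -239.1, 92.0], [598.0, -237.8, 92.0]]
face [[593.4, -239.8, 36.0]]
blue [[595.0, -237.0, 76.0]]
marks1-6 [[580.5, -263.9, 36.0], [572.9, -255.5, 36.0], [561.6, -244.9, 36.0], [561.8, -232.4, 36.0], [569.1, -220.1, 36.0], [579.2, -209.5, 36.0]]
pointer outer top [[576.3, -250.0, 80.0]]
bar top [[427.2, 287.2, 112.5], [413.0, 166.0, 112.5]]
bar scene [[414.5, 168.0, 112.5], [424.5, 281.9, 112.5]]
lid [[639.7, 321.1, 135.0], [483.3, 336.8, 135.0], [455.5, 98.8, 135.0], [613.5, 86.2, 135.0]]
239.5918840689121 -0.11637239064740913
236.32716397549888 -0.11093188790982582
lid ctr [548.01268416 210.72757508 135.        ]
```

Pointer is on 2, so the sleeve needs about +0.8 rad (46°) clockwise. I'll travel there now, bowing outward and staying high.

>>> {"api": "apply_moves", "payload": {"travel": [[-23, 41, 0], [-23, 41, 0], [-23, 41, 0], [-23, 41, 0], [-23, 41, 0]], "turn": [0, 0, 0, 0, 0], "fingers": [85, 85, 85, 85, 85]}}

```text
clock: 0.6
tcp_pos: [330.4, 465.7, 226.2]
ee_rot: [[0.236, 0.972, -0.007], [0.972, -0.236, -0.003], [-0.004, -0.006, -1.0]]
ft_force: [0.8, 0.5, 0.3]
opening: 0.994
```

>>> {"api": "apply_moves", "payload": {"travel": [[-23, 41, 0], [-23, 41, 0], [-23, 41, 0], [-23, 41, 0], [-23, 41, 0]], "turn": [0, 0, 0, 0, 0], "fingers": [85, 85, 85, 85, 85]}}

```text
clock: 1.1
tcp_pos: [507.0, 297.1, 223.9]
ee_rot: [[0.235, 0.972, -0.009], [0.972, -0.235, -0.004], [-0.006, -0.008, -1.0]]
ft_force: [1.0, 0.7, -0.1]
opening: 0.989
```

>>> {"api": "apply_moves", "payload": {"travel": [[-45, 19, 0], [-45, 19, 0], [-45, 19, 0], [-45, 19, 0], [-45, 19, 0]], "turn": [0, 0, 0, 0, 0], "fingers": [85, 85, 85, 85, 85]}}

```text
clock: 1.6
tcp_pos: [548.9, 50.5, 222.4]
ee_rot: [[0.235, 0.972, -0.009], [0.972, -0.235, -0.005], [-0.007, -0.008, -1.0]]
ft_force: [1.6, 0.7, 0.3]
opening: 0.997
```

>>> {"api": "apply_moves", "payload": {"travel": [[-45, 19, 0], [-45, 19, 0], [-45, 19, 0], [-45, 19, 0], [-45, 19, 0]], "turn": [0, 0, 0, 0, 0], "fingers": [85, 85, 85, 85, 85]}}

```text
clock: 2.1
tcp_pos: [586.8, -196.3, 221.8]
ee_rot: [[0.233, 0.972, -0.011], [0.972, -0.233, -0.003], [-0.006, -0.01, -1.0]]
ft_force: [1.1, 0.0, -0.1]
opening: 0.998
```

>>> {"api": "apply_moves", "payload": {"travel": [[0, 0, 0], [0, 0, 0], [0, 0, 0], [0, 0, 0], [0, 0, 0]], "turn": [8.5, 8.5, 8.5, 8.5, 8.5], "fingers": [85, 85, 85, 85, 85]}}

```text
clock: 2.6
tcp_pos: [582.3, -210.8, 219.6]
ee_rot: [[0.836, 0.549, -0.016], [0.548, -0.836, -0.009], [-0.018, -0.001, -1.0]]
ft_force: [-0.3, -0.0, 1.1]
opening: 0.995
```

>>> {"api": "apply_moves", "payload": {"travel": [[0, 0, 0], [0, 0, 0], [0, 0, 0], [0, 0, 0], [0, 0, 0]], "turn": [8.5, 8.5, 8.5, 8.5, 0], "fingers": [85, 85, 85, 85, 85]}}

```text
clock: 3.1
tcp_pos: [580.7, -209.7, 216.9]
ee_rot: [[1.0, -0.018, -0.021], [-0.019, -1.0, -0.008], [-0.021, 0.008, -1.0]]
ft_force: [-0.1, 0.7, -0.4]
opening: 0.993
```

Run:
```python
from h import *
o=observe();print(o['tcp_pos'].round(1),o['joints'].round(2),o['ee_rot'].round(3).tolist())
w=snap('wrist','w1.png')
print(proj(w,[[595.5,-238.5,92],[593.4,-239.8,36]]), -w['R'].T@w['t'])
```

```text
[ 580.7 -209.7  216.9] [-0.3   0.46  0.79  1.64 -0.33  1.2   0.54] [[1.0, -0.018, -0.021], [-0.019, -1.0, -0.008], [-0.021, 0.008, -1.0]]
[[351.30362223 217.47434488]
 [346.72343733 198.61072514]] [ 584.94445649 -141.47374115  358.79409365]
```

View pics/w1.png

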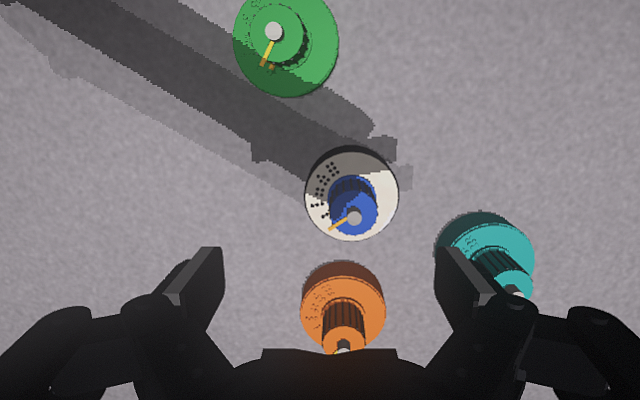

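The wrist view shows the pin at about (354,218), 3 px from the prediction. The pointer tip is at about (330,230), and the mark dots run up the left side. I'll refine the pose and check the pointer angle.

Run:
```python
from h import *
w=snap('wrist','w2.png');I=np.asarray(w['image'])
c=plane(w,[(354,218)],92)[0];f=plane(w,[(351.5,193)],36)[0];print('pin',c,'face',f)
p=plane(w,[(330,230)],80)[0]-c;print('pointer ang',np.degrees(np.arctan2(-p[1],-p[0])),np.hypot(*p[:2]))
g=cv2.cvtColor(I,cv2.COLOR_RGB2GRAY)
for th in (32.4,9.5,-13.4,54):
  pass
cv2.imwrite('pics/w2z.png',cv2.resize(I[140:250,290:415,::-1],None,fx=5,fy=5,interpolation=2))
```

```text
pin [ 597.69624476 -238.83465848   92.        ] face [ 597.97662223 -234.16696244   36.        ]
pointer ang 37.33414891231628 24.624680438910314
```

View pics/w2z.png

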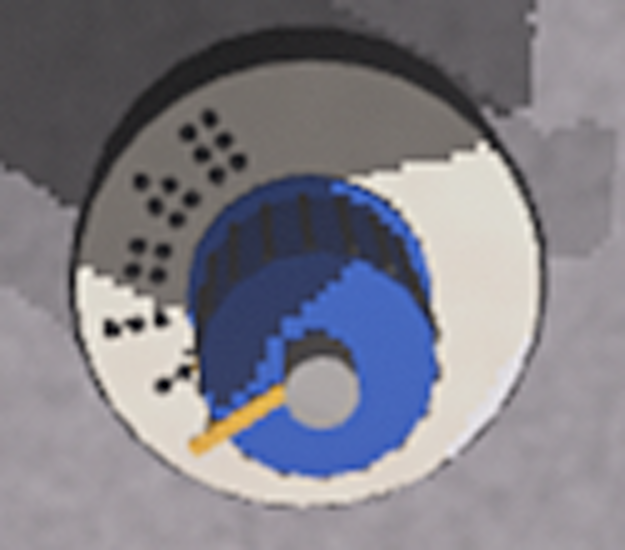

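The pointer is confirmed on 2. Next I'll centre over the sleeve and descend.

>>> {"api": "apply_moves", "payload": {"travel": [[17, 28, 0], [2, 1, 30], [1, 0, 40], [0, 0, 30], [0, 0, 0]], "turn": [0, 0, 0, 0, 0], "fingers": [85, 85, 85, 85, 85]}}

```text
clock: 3.7
tcp_pos: [600.7, -240.2, 115.0]
ee_rot: [[1.0, -0.0, -0.016], [-0.0, -1.0, -0.006], [-0.016, 0.006, -1.0]]
ft_force: [-0.3, -0.2, 0.3]
opening: 0.996
```

>>> {"api": "apply_moves", "payload": {"travel": [[-3, -2, 30], [0, 0, 25], [0, 0, 13], [0, 0, 0], [0, 0, 0]], "turn": [0, 0, 0, 0, 0], "fingers": [85, 85, 85, 85, 85]}}

```text
clock: 4.2
tcp_pos: [601.1, -240.4, 51.7]
ee_rot: [[1.0, 0.007, -0.007], [0.007, -1.0, -0.008], [-0.007, 0.008, -1.0]]
ft_force: [-0.1, 0.9, 1.1]
opening: 0.996
```

>>> {"api": "apply_moves", "payload": {"travel": [[-4, -2, 3], [0, 0, 0], [0, 0, 0]], "turn": [0, 0, 0], "fingers": [85, 85, 85]}}

```text
clock: 4.5
tcp_pos: [599.1, -239.3, 52.4]
ee_rot: [[1.0, 0.008, -0.001], [0.008, -1.0, -0.009], [-0.001, 0.009, -1.0]]
ft_force: [0.0, 0.5, 0.2]
opening: 0.995
```

Close enough in y. One more small correction, then close.

>>> {"api": "apply_moves", "payload": {"travel": [[-4, -1, 6], [0, 0, 3], [0, 0, 0], [0, 0, 0], [0, 0, 0]], "turn": [0, 0, 0, 0, 0], "fingers": [85, 85, 60, 36, 30]}}

```text
clock: 5.0
tcp_pos: [595.4, -238.4, 43.4]
ee_rot: [[1.0, 0.008, 0.001], [0.008, -1.0, -0.01], [0.001, 0.01, -1.0]]
ft_force: [9.0, 0.7, 5.6]
opening: 0.508
```

>>> {"api": "apply_moves", "payload": {"travel": [[0, 0, 0], [0, 0, 0], [0, 0, 0]], "turn": [0, 0, 0], "fingers": [30, 30, 30]}}

```text
clock: 5.3
tcp_pos: [597.4, -238.4, 44.3]
ee_rot: [[1.0, 0.009, 0.004], [0.009, -1.0, -0.011], [0.004, 0.011, -1.0]]
ft_force: [1.3, 0.3, 0.5]
opening: 0.454
```

>>> {"api": "apply_moves", "payload": {"travel": [[0, 0, 0], [0, 0, 0], [0, 0, 0], [0, 0, 0], [0, 0, 0]], "turn": [8, 8, 8, 8, 0], "fingers": [30, 30, 30, 30, 30]}}

```text
clock: 5.8
tcp_pos: [597.7, -238.4, 44.3]
ee_rot: [[0.843, -0.538, 0.004], [-0.538, -0.843, -0.011], [0.009, 0.007, -1.0]]
ft_force: [1.2, -0.6, 3.4]
opening: 0.453
```

>>> {"api": "apply_moves", "payload": {"travel": [[0, 0, 0], [0, 0, 0], [0, 0, 0], [0, 0, 0]], "turn": [7, 6, 0, 0], "fingers": [30, 30, 30, 30]}}

```text
clock: 6.2
tcp_pos: [597.8, -238.5, 44.3]
ee_rot: [[0.704, -0.71, 0.004], [-0.71, -0.704, -0.011], [0.01, 0.005, -1.0]]
ft_force: [2.3, 0.5, 0.1]
opening: 0.455
```

Now at −45.2°, so release and rise.

>>> {"api": "apply_moves", "payload": {"travel": [[0, 0, 0], [0, 0, 0], [0, 0, 0], [0, 0, 0], [0, 0, 0]], "turn": [0, 0, 0, 0, 0], "fingers": [50, 70, 85, 85, 85]}}

```text
clock: 6.7
tcp_pos: [595.6, -238.4, 43.5]
ee_rot: [[0.707, -0.707, 0.001], [-0.707, -0.707, -0.009], [0.007, 0.005, -1.0]]
ft_force: [0.8, 0.4, -0.5]
opening: 0.99
```

>>> {"api": "apply_moves", "payload": {"travel": [[0, 0, -40], [0, 0, -45], [0, 0, -45], [0, 0, -40], [0, 0, 0]], "turn": [0, 0, 0, 0, 0], "fingers": [85, 85, 85, 85, 85]}}

```text
clock: 7.2
tcp_pos: [594.0, -236.8, 217.6]
ee_rot: [[0.707, -0.707, -0.005], [-0.707, -0.707, -0.008], [0.002, 0.009, -1.0]]
ft_force: [-1.1, -1.0, 0.6]
opening: 0.993
```

Run:
```python
from h import *
w=snap('wrist','w3.png');I=np.asarray(w['image'])
u=proj(w,[[597.5,-238.5,60]])[0].astype(int);print(u)
x=max(u[0]-80,0);y=max(u[1]-70,0)
c=I[y:y+140,x:x+160,::-1]
cv2.imwrite('pics/w3z.png',cv2.resize(c,None,fx=4,fy=4,interpolation=2));print(x,y)
```

```text
[332 171]
252 101
```

View pics/w3z.png

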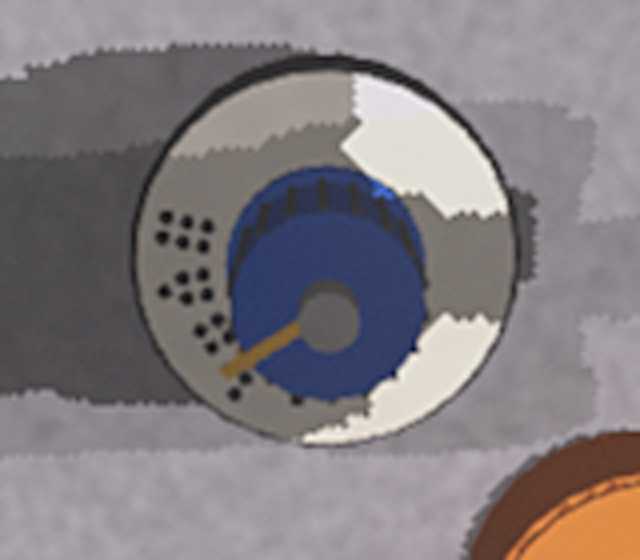

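The pointer now lies on the four-dot mark: both are at about 33° in the crop, tip (228,370) and dots (215,333). Next is the bar, at about (419.5, 226, 112.5). I'll open to only about 40 mm there, because the gap to the lid is 44 mm.

>>> {"api": "apply_moves", "payload": {"travel": [[-45, -20, 0], [-45, -20, 0], [-45, -20, 0], [-45, -20, 0], [-45, -20, 0]], "turn": [0, 0, 0, 0, 0], "fingers": [40, 40, 40, 40, 40]}}

```text
clock: 7.75
tcp_pos: [499.9, -9.9, 208.3]
ee_rot: [[0.695, -0.719, -0.015], [-0.719, -0.695, -0.012], [-0.002, 0.019, -1.0]]
ft_force: [1.2, 1.7, 0.6]
opening: 0.469
```

>>> {"api": "apply_moves", "payload": {"travel": [[-45, -20, 0], [-45, -20, 0], [-45, -20, 0], [-45, -20, 0], [-20, -10, 0]], "turn": [0, 0, 0, 0, 0], "fingers": [40, 40, 40, 40, 40]}}

```text
clock: 8.25
tcp_pos: [416.4, 201.7, 201.1]
ee_rot: [[0.701, -0.713, -0.026], [-0.713, -0.701, -0.013], [-0.009, 0.028, -1.0]]
ft_force: [-0.4, 1.7, -0.5]
opening: 0.468
```

>>> {"api": "apply_moves", "payload": {"travel": [[0, 0, 0], [0, 0, 0], [0, 0, 0], [0, 0, 0], [0, 0, 0]], "turn": [-8.5, -8.5, -8.5, -8.5, -3.5], "fingers": [40, 40, 40, 40, 40]}}

```text
clock: 8.75
tcp_pos: [408.2, 206.9, 194.9]
ee_rot: [[0.991, -0.127, -0.034], [-0.128, -0.992, -0.022], [-0.031, 0.026, -0.999]]
ft_force: [-0.1, -0.3, 0.1]
opening: 0.465
```

Run:
```python
from h import *
o=observe();R=o['ee_rot'];print(o['tcp_pos'].round(1),R.round(3).tolist(),o['joints'].round(2))
print('turn left deg',-6.6-np.degrees(np.arctan2(R[1,0],R[0,0])),'delta tool',(R.T@(np.array([419.5,226,160])-o['tcp_pos'])).round(1))
w=snap('wrist','w4.png');print(proj(w,[[419.5,226,112.5]]))
```

```text
[408.2 206.9 194.9] [[0.991, -0.127, -0.034], [-0.128, -0.992, -0.022], [-0.031, 0.026, -0.999]] [-1.53  0.21  1.1   2.01 -0.21  1.08 -0.46]
turn left deg 0.7314705711122835 delta tool [  9.8 -21.2  34.1]
[[346.33438793 166.45280428]]
```

View pics/w4.png

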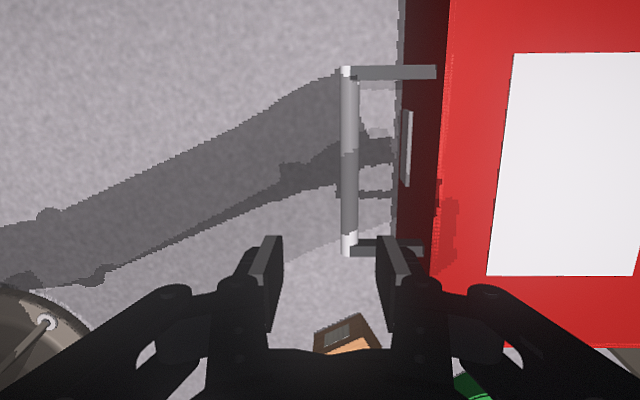

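The bar spans rows about 66 to 256 at column 349, so its centre is near (349,160), close to the prediction. I'll centre on it and descend.

>>> {"api": "apply_moves", "payload": {"travel": [[13, -25, 0], [2, -2, 10], [0, 0, 0]], "turn": [-0.7, 0, 0], "fingers": [40, 40, 40]}}

```text
clock: 9.1
tcp_pos: [424.0, 231.1, 180.7]
ee_rot: [[0.992, -0.117, -0.039], [-0.118, -0.993, -0.024], [-0.036, 0.028, -0.999]]
ft_force: [0.2, -0.1, 0.6]
opening: 0.47
```

>>> {"api": "apply_moves", "payload": {"travel": [[0, 0, 20], [0, 0, 20], [0, 0, 20], [0, 0, 0]], "turn": [0, 0, 0, 0], "fingers": [40, 40, 40, 40]}}

```text
clock: 9.5
tcp_pos: [419.8, 227.7, 117.9]
ee_rot: [[0.992, -0.121, -0.042], [-0.122, -0.992, -0.026], [-0.038, 0.031, -0.999]]
ft_force: [0.9, -0.1, 0.2]
opening: 0.47
```

>>> {"api": "apply_moves", "payload": {"travel": [[2, 0, 12], [1, 0, 10], [0, 0, 0], [0, 0, 0]], "turn": [0, 0, 0, 0], "fingers": [40, 40, 40, 40]}}

```text
clock: 9.9
tcp_pos: [422.7, 226.4, 95.7]
ee_rot: [[0.992, -0.123, -0.04], [-0.124, -0.992, -0.025], [-0.037, 0.03, -0.999]]
ft_force: [-0.0, 0.7, 0.0]
opening: 0.464
```

>>> {"api": "apply_moves", "payload": {"travel": [[0, 0, 0], [0, 0, 0], [0, 0, 0], [0, 0, 0], [0, 0, 0]], "turn": [0, 0, 0, 0, 0], "fingers": [25, 15, 6, 2, 2]}}

```text
clock: 10.4
tcp_pos: [420.6, 227.0, 96.5]
ee_rot: [[0.992, -0.121, -0.045], [-0.122, -0.992, -0.024], [-0.042, 0.029, -0.999]]
ft_force: [0.7, -0.2, -2.4]
opening: 0.117
```

Gripped: the opening is about 10 mm. Now I'll lift along the arc, checking after each call.

>>> {"api": "apply_moves", "payload": {"travel": [[2, 0.5, -18], [3.6, 0.5, -18], [5, 0.5, -18], [0, 0, 0]], "turn": [0, 0, 0, 0], "fingers": [0, 0, 0, 0]}}

```text
clock: 10.8
tcp_pos: [433.2, 225.6, 150.6]
ee_rot: [[0.992, -0.121, -0.045], [-0.122, -0.992, -0.025], [-0.042, 0.03, -0.999]]
ft_force: [-1.9, -0.6, -1.2]
opening: 0.114
```

```bash
cat > arc.py <<'E'
from h import *
import sys
o=observe();R=o['ee_rot'];g=o['tcp_pos']-19*R[:,2];H=np.array([630,203.3,90]);F=np.array([np.cos(.115),-np.sin(.115),0]);L=np.array([np.sin(.115),np.cos(.115),0])
d=g-H;f,l,u=-d@F,d@L,d[2];phi=np.degrees(np.arctan2(u,f))
print('lid rad',np.radians(phi)-.1067,'r',np.hypot(f,u),'lat',l,'open',o['opening'],'force',o['ft_force'].round(1),o['joints'].round(2))
for st in map(float,sys.argv[1:]):
    p=np.radians(phi+st);t=H-211.2*np.cos(p)*F+(l)*L;t[2]=90+211.2*np.sin(p)
    dd=R.T@(t-g);print(st,dd.round(1));g=t;phi+=st
E
python3 arc.py 5 5 5 5 5
```

```text
lid rad 0.2764861067298018 r 212.70659922469304 lat 0.1511903797560662 open 0.11404287059499066 force [-1.9 -0.6 -1.2] [-1.38  0.37  1.    1.99 -0.36  1.03 -0.33]
5.0 [  8.3   0.4 -16.6]
5.0 [  8.4   0.4 -16.4]
5.0 [  9.8   0.4 -15.6]
5.0 [ 11.1   0.4 -14.7]
5.0 [ 12.3   0.3 -13.7]
```

>>> {"api": "apply_moves", "payload": {"travel": [[7, 0.4, -17], [8.4, 0.4, -16.4], [9.8, 0.4, -15.6], [0, 0, 0]], "turn": [0, 0, 0, 0], "fingers": [0, 0, 0, 0]}}

```text
clock: 11.2
tcp_pos: [456.0, 222.9, 195.8]
ee_rot: [[0.991, -0.119, -0.054], [-0.121, -0.992, -0.026], [-0.051, 0.032, -0.998]]
ft_force: [-1.4, 0.3, -2.7]
opening: 0.112
```

```bash
python3 arc.py 5 5 5 5 5
```

```text
lid rad 0.5150296504690275 r 214.23083913298103 lat 0.09374261332481341 open 0.1122584053207454 force [-1.4  0.3 -2.7] [-1.36  0.36  1.02  1.89 -0.33  1.14 -0.33]
5.0 [ 13.2   0.3 -13.4]
5.0 [ 11.9   0.4 -14.1]
5.0 [ 13.1   0.3 -13. ]
5.0 [ 14.2   0.3 -11.8]
5.0 [ 15.1   0.2 -10.5]
```

>>> {"api": "apply_moves", "payload": {"travel": [[12, 0.3, -14], [12, 0.4, -14], [13, 0.3, -13], [0, 0, 0]], "turn": [0, 0, 0, 0], "fingers": [0, 0, 0, 0]}}

```text
clock: 11.6
tcp_pos: [482.7, 219.8, 229.1]
ee_rot: [[0.99, -0.116, -0.084], [-0.118, -0.993, -0.027], [-0.081, 0.037, -0.996]]
ft_force: [-0.9, 0.4, -1.2]
opening: 0.108
```

```bash
python3 arc.py 5 5 5 5 5
```

```text
lid rad 0.7159814424860016 r 215.6021768415673 lat 0.17160253495746255 open 0.10845609109143364 force [-0.9  0.4 -1.2] [-1.28  0.39  1.01  1.78 -0.34  1.26 -0.28]
5.0 [ 16.3   0.3 -10. ]
5.0 [ 14.1   0.4 -11.8]
5.0 [ 15.1   0.3 -10.6]
5.0 [16.   0.3 -9.2]
5.0 [16.7  0.2 -7.8]
```

>>> {"api": "apply_moves", "payload": {"travel": [[13, 0.3, -10], [13, 0.4, -10], [13, 0.3, -9], [0, 0, 0]], "turn": [0, 0, 0, 0], "fingers": [0, 0, 0, 0]}}

```text
clock: 12.0
tcp_pos: [508.2, 216.8, 251.5]
ee_rot: [[0.986, -0.111, -0.126], [-0.116, -0.993, -0.026], [-0.122, 0.04, -0.992]]
ft_force: [-0.5, -0.4, -0.9]
opening: 0.115
```

```bash
python3 arc.py 4 4 4 2 2
```

```text
lid rad 0.8761715034764569 r 216.73054225093514 lat 0.2152010317128296 open 0.11530720715028552 force [-0.5 -0.4 -0.9] [-1.18  0.44  0.99  1.67 -0.37  1.37 -0.23]
4.0 [15.1  0.2 -5. ]
4.0 [12.1  0.3 -8.4]
4.0 [12.7  0.3 -7.5]
2.0 [ 6.5  0.1 -3.4]
2.0 [ 6.6  0.1 -3.2]
```

>>> {"api": "apply_moves", "payload": {"travel": [[12, 0.3, -7], [12, 0.3, -7.5], [7, 0.3, -4], [0, 0, 0]], "turn": [0, 0, 0, 0], "fingers": [0, 0, 0, 0]}}

```text
clock: 12.4
tcp_pos: [530.6, 214.2, 265.9]
ee_rot: [[0.982, -0.109, -0.155], [-0.114, -0.993, -0.023], [-0.152, 0.04, -0.988]]
ft_force: [-3.2, 0.3, 1.8]
opening: 0.113
```

```bash
python3 arc.py 4 4 2 2
python3 - <<'E'
from h import *
a=snap('scene','s1.png');b=snap('top','t1.png')
o=observe();g=o['tcp_pos']-19*o['ee_rot'][:,2];print(g)
c=[]
for s,w in((a,(0.,0.)),(b,(0.,0.))):
    u=proj(s,[[600,215,220]])[0];x,y=int(max(u[0]-80,0)),int(max(u[1]-90,0));x=min(x,480);y=min(y,220);print(x,y,proj(s,[g]))
    c.append(cv2.resize(np.asarray(s['image'])[y:y+180,x:x+160,::-1],(400,450),interpolation=2))
cv2.imwrite('pics/c1.png',np.hstack(c))
E
```

```text
lid rad 1.00145566324714 r 217.51460027522646 lat 0.22066906948597995 open 0.11286832444402092 force [-3.2  0.3  1.8] [-1.11  0.49  0.97  1.58 -0.4   1.45 -0.19]
4.0 [16.   0.1 -2.9]
4.0 [12.9  0.3 -7.2]
2.0 [ 6.6  0.1 -3.3]
2.0 [ 6.7  0.1 -3. ]
[532.92618473 214.7445889  284.26594494]
340 189 [[448.79795921 248.2323093 ]]
87 90 [[153.2980674  207.15658238]]
```

View pics/c1.png

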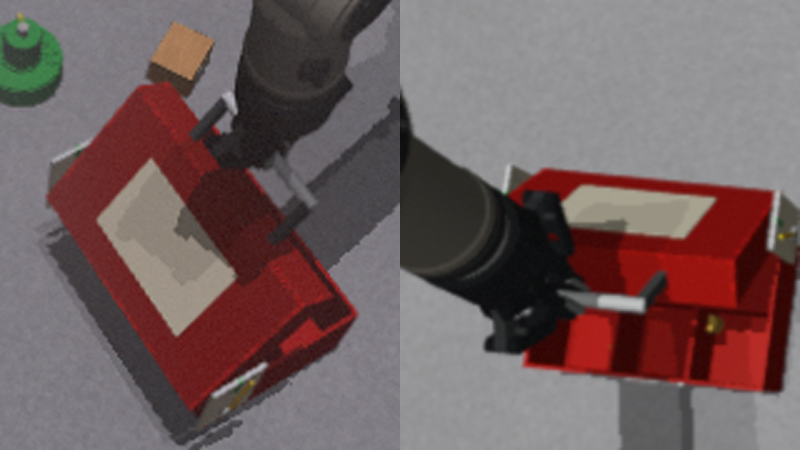

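The lid is at about 1.0 rad, the bar is gripped at its middle, and the bystanders are untouched. As a second check on the angle, I'll triangulate the bar's visible end.

Run:
```python
from h import *
a=snap('scene','s2.png');b=snap('top','t2.png')
def tri(ua,ub):
    u=[cv2.undistortPoints(np.array(x,float).reshape(1,1,2),s['K'],s['d']).reshape(2,1) for s,x in((a,ua),(b,ub))]
    X=cv2.triangulatePoints(np.c_[a['R'],a['t']],np.c_[b['R'],b['t']],*u);return (X[:3]/X[3]).ravel()
H=np.array([630,203.3,90]);F=np.array([np.cos(.115),-np.sin(.115),0])
X=tri((431.2,230.2),(185,211.2));d=X-H;f=-d@F
print(X,f,d[2],np.hypot(f,d[2]),'lid',np.arctan2(d[2],f)-.1067)
# lid top far/near corners on -y side: scene far/near edge of top plate
for n,ua,ub in(('near-top -y',(340+150/2.5,189+85/2.5),(87+336/2.5,90+258/2.5)),('hinge-top -y',(340+48/2.5,189+204/2.5),(87+376/2.5,90+192/2.5))):
    X=tri(ua,ub);d=X-H;print(n,X,-d@F,d[2])
```

```text
[525.13906653 155.75785583 269.20663655] 98.71300078755092 179.2066365464765 204.59539365973993 lid 0.9606134951283005
near-top -y [561.01472194  90.65595954 248.27850852] 55.60408480522887 158.27850851971527
hinge-top -y [652.77833257  84.63211336 108.21136129] -36.244623781443444 18.211361292460282
```

The estimates agree at about 0.98 to 1.0 rad. I'll advance roughly 7° more in smaller rows.

>>> {"api": "apply_moves", "payload": {"travel": [[9, 0.2, -3], [9, 0.3, -3], [7, 0.3, -3], [0, 0, 0], [0, 0, 0]], "turn": [0, 0, 0, 0, 0], "fingers": [0, 0, 0, 0, 0]}}

```text
clock: 13.1
tcp_pos: [546.4, 212.5, 273.9]
ee_rot: [[0.978, -0.106, -0.179], [-0.111, -0.994, -0.018], [-0.176, 0.038, -0.984]]
ft_force: [-2.8, -0.4, 5.2]
opening: 0.111
```

```bash
python3 arc.py 2 2 2
```

```text
lid rad 1.0848172132429073 r 218.08722214412086 lat 0.24325446220759622 open 0.11060035631930869 force [-2.8 -0.4  5.2] [-1.05  0.52  0.95  1.52 -0.42  1.51 -0.17]
2.0 [10.  -0.1  2.1]
2.0 [ 6.5  0.2 -3.6]
2.0 [ 6.6  0.1 -3.3]
```

>>> {"api": "apply_moves", "payload": {"travel": [[7, 0.1, -3], [7, 0.1, -3], [7, 0.1, -3], [0, 0, 0], [0, 0, 0]], "turn": [0, 0, 0, 0, 0], "fingers": [0, 0, 0, 0, 0]}}

```text
clock: 13.6
tcp_pos: [563.9, 210.5, 280.9]
ee_rot: [[0.976, -0.105, -0.191], [-0.11, -0.994, -0.016], [-0.188, 0.037, -0.981]]
ft_force: [-3.5, -0.8, 6.3]
opening: 0.113
```

```bash
python3 arc.py 2
python3 - <<'E'
from h import *
a=snap('scene','s3.png');b=snap('top','t3.png')
c=[]
I=np.asarray(a['image'])[:,:,::-1];J=np.asarray(b['image'])[:,:,::-1]
cv2.imwrite('pics/c3.png',np.hstack([cv2.resize(I[225:385,340:500],(400,400),interpolation=2),cv2.resize(J[130:290,100:260],(400,400),interpolation=2)]))
E
```

```text
lid rad 1.172329114081169 r 218.79652987134193 lat 0.2487768532117212 open 0.11334968071837376 force [-3.5 -0.8  6.3] [-1.    0.55  0.94  1.46 -0.44  1.55 -0.15]
2.0 [10.1 -0.1  3.4]
```

View pics/c3.png

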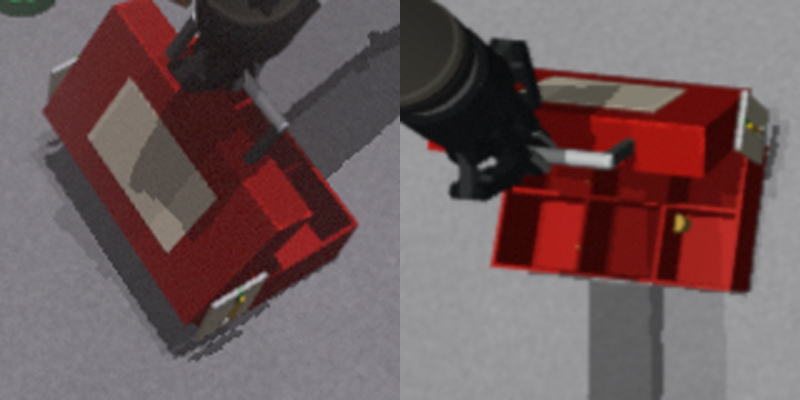

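The green marks and yellow pointers are visible at crop (240,295) in the scene view and (752,126) in the top view. I'll enlarge both and triangulate the lid's end edge.

Run:
```python
from h import *
a=snap('scene','s4.png');b=snap('top','t4.png')
I=np.asarray(a['image']);J=np.asarray(b['image'])
def tri(ua,ub):
    u=[cv2.undistortPoints(np.array(x,float).reshape(1,1,2),s['K'],s['d']).reshape(2,1) for s,x in((a,ua),(b,ub))]
    X=cv2.triangulatePoints(np.c_[a['R'],a['t']],np.c_[b['R'],b['t']],*u);return (X[:3]/X[3]).ravel()
F=np.array([np.cos(.115),-np.sin(.115),0])
p=tri((390,225),(222,180));q=tri((358,268.2),(239.2,166));d=p-q;print(p,q,np.linalg.norm(d),'lid',np.arctan2(d[2],-d@F))
c=np.hstack([cv2.resize(I[328:363,414:454,::-1],(400,350),interpolation=0),cv2.resize(J[160:195,232:272,::-1],(400,350),interpolation=0)])
cv2.imwrite('pics/c4.png',c)
# predicted pictures of the upright through the hinge end at cheeks, and pointer directions for several angles
H=np.array([630,203.3,90]);L=np.array([np.sin(.115),np.cos(.115),0])
for s,sd,o in((a,1,(414,328)),(b,-1,(232,160))):
  for z in (100,130,160):
    print(sd,z,((proj(s,[H+sd*122*L+[0,0,z-90],H+sd*150*L+[0,0,z-90]])-o)*10).round())
```

```text
[587.51051052  86.43141882 260.39966103] [653.26749681  79.37353798 113.27120528] 161.30895021313142 lid 1.1483680336878919
1 100 [[159. 207.]
 [233. 315.]]
1 130 [[182. 165.]
 [258. 274.]]
1 160 [[207. 120.]
 [285. 232.]]
-1 100 [[ 75. 213.]
 [186. 223.]]
-1 130 [[ 48. 191.]
 [162. 203.]]
-1 160 [[ 19. 169.]
 [137. 180.]]
```

View pics/c4.png

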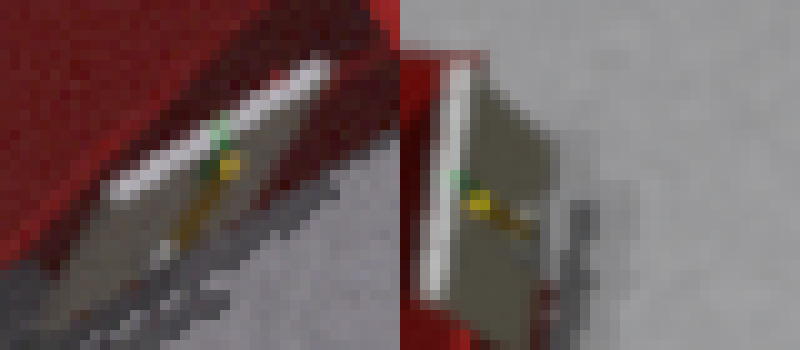

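Both pointers lean slightly toward the robot, and edge triangulation gives 1.15 against 1.17 from kinematics. I'll add about 0.035 rad, a bar shift of about 8 mm.

>>> {"api": "apply_moves", "payload": {"travel": [[4, 0, -1], [4, 0, -1], [0, 0, 0], [0, 0, 0]], "turn": [0, 0, 0, 0], "fingers": [0, 0, 0, 0]}}

```text
clock: 14.2
tcp_pos: [569.5, 209.8, 282.7]
ee_rot: [[0.975, -0.105, -0.196], [-0.11, -0.994, -0.015], [-0.193, 0.036, -0.981]]
ft_force: [-3.0, 0.1, 5.9]
opening: 0.111
```

```bash
python3 arc.py
python3 - <<'E'
from h import *
a=snap('scene','s5.png');b=snap('top','t5.png')
I=np.asarray(a['image']);J=np.asarray(b['image'])
def hy(I,r):
    h=cv2.cvtColor(I[r[0]:r[1],r[2]:r[3]],cv2.COLOR_RGB2HSV);o=[]
    for lo,hi in(((20,120,60),(32,255,255)),((45,60,50),(90,255,255))):
        y,x=np.nonzero(cv2.inRange(h,lo,hi));o.append((np.c_[x,y]*10).tolist())
    return o
for n in('s4','s5'):print(n,hy(cv2.imread(f'pics/{n}.png')[:,:,::-1].copy(),(328,363,414,454)))
for n in('t4','t5'):print(n,hy(cv2.imread(f'pics/{n}.png')[:,:,::-1].copy(),(160,195,232,272)))
c=[I[225:385,340:500],J[130:290,100:260]]
c=[cv2.resize(x[:,:,::-1],(400,400),interpolation=2) for x in c]
d=[I[328:363,414:454],J[160:195,232:272]]
d=[cv2.resize(x[:,:,::-1],(400,350)[:2],interpolation=0)[:200+150] for x in d]
o=np.vstack([np.hstack(c),np.hstack(d)]);cv2.imwrite('pics/c5.png',cv2.resize(o,(640,600)))
E
```

```text
lid rad 1.1996008565349148 r 218.89770814000929 lat 0.22533750959233056 open 0.1114350060887048 force [-3.   0.1  5.9] [-0.98  0.56  0.93  1.44 -0.44  1.56 -0.14]
s4 [[[220, 150], [220, 160], [230, 160], [210, 170], [220, 170], [230, 170], [210, 180], [200, 210]], [[220, 140], [200, 160], [200, 170]]]
s5 [[[210, 160], [220, 160], [210, 170], [220, 170], [200, 180], [210, 180], [210, 190], [190, 210]], [[220, 140], [200, 160]]]
t4 [[[70, 190], [80, 190], [60, 200], [70, 200], [80, 200], [90, 200], [70, 210], [80, 210], [90, 210], [100, 210], [100, 220], [110, 220]], [[60, 180]]]
t5 [[[70, 180], [70, 190], [80, 190], [90, 190], [70, 200], [80, 200], [90, 200], [100, 200], [90, 210], [100, 210], [100, 220], [110, 220]], [[60, 170], [60, 180]]]
```

View pics/c5.png

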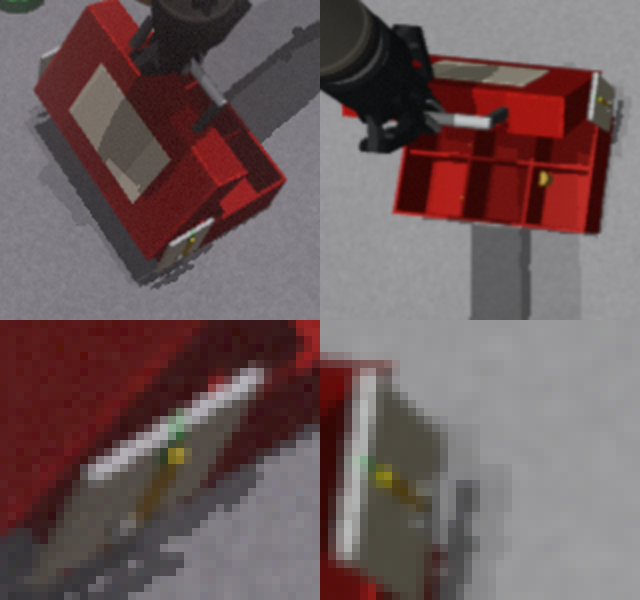

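All estimates put the lid at 1.175 to 1.20 rad. I'll nudge it by about 2 mm, settle, and check that it stays still.

>>> {"api": "apply_moves", "payload": {"travel": [[3, 0, 0], [0, 0, 0], [0, 0, 0], [0, 0, 0], [0, 0, 0]], "turn": [0, 0, 0, 0, 0], "fingers": [0, 0, 0, 0, 0]}}

```text
clock: 14.8
tcp_pos: [569.5, 209.8, 282.7]
ee_rot: [[0.974, -0.104, -0.2], [-0.109, -0.994, -0.015], [-0.198, 0.036, -0.98]]
ft_force: [-3.0, -0.2, 6.1]
opening: 0.112
```

```bash
python3 arc.py; python3 -c "
from h import *
for i in range(6): snapshot('top')
print(observe()['qd'].round(3))
b=snap('top','t6.png')"; python3 arc.py
```

```text
lid rad 1.2003295204820794 r 218.86625951024237 lat 0.24127802738630713 open 0.11166894203662805 force [-3.  -0.2  6.1] [-0.98  0.57  0.93  1.43 -0.45  1.57 -0.14]
[-0.001 -0.     0.002 -0.    -0.001  0.002  0.001]
lid rad 1.2001379852539058 r 218.89021019493845 lat 0.26973231343436566 open 0.11490244632928018 force [-3.8 -0.7  6.6] [-0.98  0.57  0.93  1.43 -0.45  1.57 -0.14]
```

The robot is steady, but the nudge was mostly lost. I'll repeat it slightly larger.

>>> {"api": "apply_moves", "payload": {"travel": [[4, 0, -0.5], [2, 0, 0], [0, 0, 0], [0, 0, 0]], "turn": [0, 0, 0, 0], "fingers": [0, 0, 0, 0]}}

```text
clock: 15.55
tcp_pos: [572.6, 209.5, 283.6]
ee_rot: [[0.973, -0.104, -0.206], [-0.109, -0.994, -0.013], [-0.204, 0.035, -0.978]]
ft_force: [-3.9, -0.9, 5.8]
opening: 0.112
```

```bash
python3 -c "
from h import *
for i in range(10): snapshot('top')
a=snap('scene','s7.png');I=np.asarray(a['image']);b=snap('top','t7.png');J=np.asarray(b['image'])
q=proj(a,[[597.5,-238.5,60]])[0].astype(int)
x=[cv2.resize(z[:,:,::-1],(400,400),interpolation=2) for z in (I[328:363,414:449],J[160:195,232:267])]
cv2.imwrite('pics/c7.png',np.hstack(x))
r=observe();print(r['qd'].round(3))"; python3 arc.py
```

```text
[-0.002 -0.001 -0.001 -0.     0.001 -0.001 -0.003]
lid rad 1.2153290126600196 r 218.9105615217966 lat 0.24882289987011028 open 0.1120922909100223 force [-2.7 -0.8  6.2] [-0.97  0.57  0.92  1.42 -0.45  1.58 -0.14]
```

View pics/c7.png

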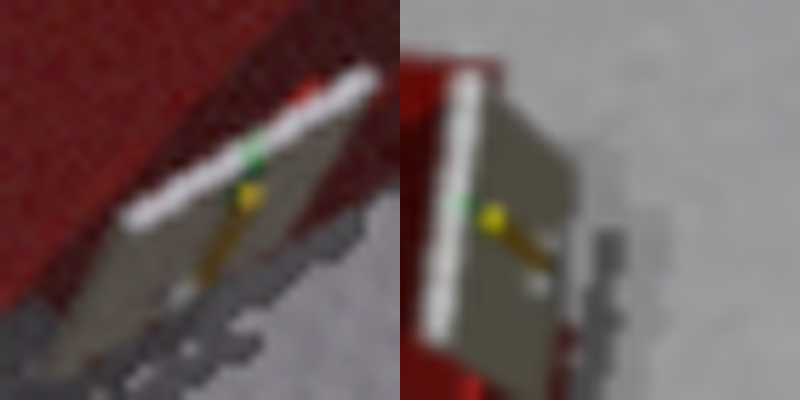

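In both views the yellow pointers line up with the upright direction and the green marks: scene slope 0.54 against 0.55 expected, top 0.89 against 0.79. The corrected kinematic estimate is about 1.20 rad and the arm is still, so I'm handing in.

```bash
python3 -c "
from bench import sign_off
print(sign_off())"
```

```text
the job is handed in; nothing more can be done
None
```

The sleeve is on 4 and the lid is held at its balance point by the middle of its bar. I handed the job in at about 16 s; it returned no verdict.

- **Sleeve:** It started on 2. I turned it about 46° clockwise with the lid shut, let go and moved clear. A close picture right after release showed the pointer on the four-dot mark. I did not photograph it again at the end, but the arm never went near it afterwards.
- **Lid:** I swung it up along its arc with the bar gripped at an opening of about 10 mm. The outside force read under about 8 N at every check.
- **Last check on the lid angle:** The raw estimate from the arm's pose was 1.215 rad, or about 1.20 after allowing for the bar sitting a few mm further down the fingers. The target is 1.195 ± 0.06.
    - **Scene view:** The yellow pointer stood upright (slope 0.54 against 0.55 expected).
    - **Top view:** The pointer suggested slightly past upright (0.89 against 0.79), which is near the limit of the picture's resolution.
    - **Edge triangulation:** An earlier reading came out about 0.02 rad lower than the arm's estimate.
- **Stillness:** Joint speeds were about 0.003 rad/s or less before handing in.
- **Tool tilt:** The tool drifted about 12° from pointing straight down during the swing; the grip held throughout.
- **Bystanders:** The arm's path stayed clear of the tin, carton and jar. I did not measure their positions again at the end.

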